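# Sweep teardown scraps into the catch tray

## Task

Clear the teardown scraps off the bench: with the fingertips, sweep the black wheel, the black housing piece and the black gear along the bench until all three lie completely inside the red three-sided catch tray. Push them only, never lift them off the bench, and leave the brass gear, the motor, the tools and everything else where they are.

Things in the scene. Friction and masses are not known exactly. Their poses are not given: they have to be found in the camera images.
- tray: Red three-sided catch tray fixed to the bench, left of the scraps. Origin at the centre of its floor, which is level with the bench (no step). Inside 130 mm along its x, 200 mm along its y. Walls 5 mm thick, 30 mm high: far wall (inner face x = +65 mm), side walls (inner faces y = -100, +100 mm). Open at x = -65 mm, facing the scraps; things are swept in towards its +x.
- wheel_center (a point): Centre of a black rubber toy wheel with a grey hub disc, lying flat: diameter 40 mm, 16 mm high (this point 8 mm above the bench). About 30 g; slides on the bench.
- housing_center (a point): Centre of a black plastic motor-housing piece, a rounded block with a grey patch on top: 36 mm along its x, 34 mm along its y, 16 mm high (two 4 mm stubs on top); this point 8 mm above the bench. About 30 g; slides on the bench.
- black_gear_center (a point): Centre of a black plastic gear lying flat: diameter 40 mm over the teeth (a smooth 36 mm disc to the touch), 16 mm high with a small hub 4 mm higher; this point 8 mm above the bench. About 30 g; slides on the bench.
- brass_gear: Brass gear like the black one (diameter 40 mm, 20 mm high with its hub), to be left alone. Origin at the centre of its underside.
- motor: Small steel motor standing upright with its shaft up and a blue band: diameter 33 mm, 48 mm high, to be left alone. Origin at the centre of its underside.
- hammer: Hammer with a black handle and a steel head, lying at the far side of the bench, 260 mm long and 26 mm high, to be left alone. Origin under its middle.
- screwdriver: Screwdriver with a yellow handle lying on the right, 200 mm long and 26 mm high, to be left alone. Origin under its middle.
- pliers: Pliers with blue handles lying on the right, 190 mm long, 64 mm wide, 12 mm high, to be left alone. Origin on the bench near the pivot.
- toy_shell: White dome-shaped toy shell, diameter 84 mm, 39 mm high, at the far right, to be left alone. Origin at the centre of its underside.
- cup: Orange cup on the left beyond the tray, diameter 72 mm, 90 mm high, to be left alone. Origin at the centre of its underside.

How it is judged:
By the outcome, as a careful person would: the job done as asked, in the order asked, and still so for the second after the job is handed in, with the robot touching nothing.
It also fails if it takes over 72 s, if anything falls off the work surface, if the arm or the gripper's body presses on something with over 40 N, if the wrist force passes 120 N, or if a joint passes its speed limit or range.

## Robot

A 6-joint arm with a two-finger parallel gripper is mounted at the origin on the work surface. World frame = base frame: x ahead of the robot, y to its left, z up, the work surface at z = 0. Lengths are in mm, angles in degrees, forces in N, time in s.
With the tool pointing down it reaches from about 350 to 850 mm from the base axis. Payload 8.1 kg.
Tool frame: the origin (TCP) lies midway between the tips of the shut fingers; the grasp point (between the pads) lies 19 mm behind it; z points along the fingers, y is the direction in which the jaws open and shut (so a half turn about z gives the same grasp; the last joint's range is limited). The gripper opens to 85 mm and grips with 20 to 120 N. Pads are 22 mm wide; open, the fingers measure 114 mm over their backs; the gripper's body (76 mm by 85 mm) begins 54 mm behind the grasp point. The pads swing forward as they close: fully open they stand 13 mm farther back than shut.
Start: joints at [-80.18, 7.471, 85.268, -0, 87.261, -4.893], TCP at [152.412, -580.324, 231.292] pointing down, gripper open.
Joint ranges: [-169.43, 169.43], [-51.17, 129.36], [1.28, 143.12], [-76.62, 256.62], [0, 156.53], [-152.29, 152.29]. Speed limits (degrees/s): [136.94, 136.94, 159.86, 180, 180, 180].

## Interface

Orientations are given as [roll, pitch, yaw] about the fixed x, y, z axes, in that order (R = Rz(yaw) Ry(pitch) Rx(roll)).
In Python, from bench import telemetry, snapshot, camera_params, job gives the robot as it stands. The module is installed in compiled form; this text tells all that it offers.
- The arm moves only by the shell command python3 -m jog 'ROWS' [FORCE]. ROWS is JSON, a list that holds one entry, the list of rows, each a list of 7 numbers: the shift along the tool's x, y, z in units of 50 mm (1.0 is 50 mm), then the turn, a rotation vector about the tool's x, y, z in units of 2 pi rad (1.0 is 2 pi rad), then the opening, from 0 (shut) to 1 (fully open). In form: [[[dx, dy, dz, rx, ry, rz, claw], ...]]. A call has 1 to 12 rows; each row shifts and turns the commanded pose from where the row before left it, along the tool's axes as they then stand; what a row does not reach is not made up. A row lasts 1/8 s, in which the tool goes at most 62.5 mm and 10.7 degrees, less where a joint would pass 70% of its speed; a pose out of reach is approached as far as the arm can. A call with a number of a shift or a turn outside -1 to 1 is refused whole. A call with a gripper value outside its range is refused whole. The fingers move at their own pace and stop on an object; FORCE is the grip in N (left out, the last holds). Time passes only in rows, so rows that do not move let the fingers close. It gives the time, the measured TCP pose, the force and the opening at its end, in the units of the state.
- telemetry.sense(): the state, without advancing time (a new reading comes with each control period).
- snapshot(name): name is "scene" or "top" or "wrist"; returns (picture, depth): 400x640x3 uint8, red, green, blue; 400x640 float32, mm along the optical axis (not along the pixel's ray), 0 where there is no reading.
- camera_params(name): a dict with "K" (3x3 intrinsics, pixels), "D" ([k1, k2, p1, p2, k3] as OpenCV has them; the pictures are not rectified), "extrinsics" (4x4, takes a point from camera to world coordinates). Camera axes: x right, y down, z forward; pixel columns grow to the right and rows downward; lengths in mm; the calibration is good to about 2 mm. A picture is of the moment at which its call begins: read the wrist's pose just before it. camera_params takes no time and is no camera call; for the wrist camera it gives the pose at the moment of the call.
- job.hand_in(): hands the job in, once; it reports no verdict.
The state is a dict: "time": time; "joint_pos": joint angles; "qd": joint speeds; "joint_efforts": joint torques, N m; "tool_pos": TCP position; "tcp_rot": TCP orientation; "ft_force": force on the tool from outside, world axes, zero at the start; "wrist_torque": the same for the moment, N m; "finger_gap": finger opening in mm.
Only numpy, scipy, OpenCV 4.12 (cv2) and the standard library are available. Lean on these libraries where they do the work, as an engineer would, in place of code of your own. Each camera call takes 0.05 s, during which the arm holds its last target. There are 200 camera calls.

## Working session

There is one attempt and no reset: what is moved stays moved. The work goes in short steps, Python scripts to look and compute and a shell command to move; the robot and the scene stay as the last step left them, time stands still between calls to the robot, and variables do not carry over. Pictures are saved under pics/ and viewed, about 8 in all and at most 12, crops included, and the job is handed in when it is done.

```bash
mkdir -p pics
cat > h.py <<'E'
import numpy as np, cv2
from bench import telemetry, snapshot, camera_params, job
def px2w(name,uv,z):
    c=camera_params(name);K=np.array(c["K"]);D=np.array(c["D"],float);T=np.array(c["extrinsics"])
    p=cv2.undistortPoints(np.array(uv,float).reshape(-1,1,2),K,D).reshape(-1,2)
    d=np.c_[p,np.ones(len(p))]@T[:3,:3].T;o=T[:3,3]
    return o+d*((z-o[2])/d[:,2])[:,None]
E
python3 - <<'E'
from h import *
for n in("top","scene"):
    p,d=snapshot(n);cv2.imwrite(f"pics/{n}0.png",p[:,:,::-1]);np.save(f"{n}0.npy",d)
    print(np.round(camera_params(n)["extrinsics"],2).tolist())
s=telemetry.sense();print(s["time"],s["tool_pos"],s["tcp_rot"],s["ft_force"])
E
```

```text
[[-0.08, -0.97, 0.21, 254.26], [-1.0, 0.08, -0.01, -29.68], [-0.0, -0.21, -0.98, 1606.37], [0.0, 0.0, 0.0, 1.0]]
[[0.78, 0.51, -0.38, 1108.81], [0.63, -0.61, 0.48, -698.36], [0.01, -0.61, -0.79, 1187.91], [0.0, 0.0, 0.0, 1.0]]
0.1 [ 152.32841682 -579.84670511  230.38388831] [-1.79907918e+02 -9.64292820e-03  1.47118983e+01] [-0.00754902 -0.07425293 -0.36811655]
```

View pics/top0.png

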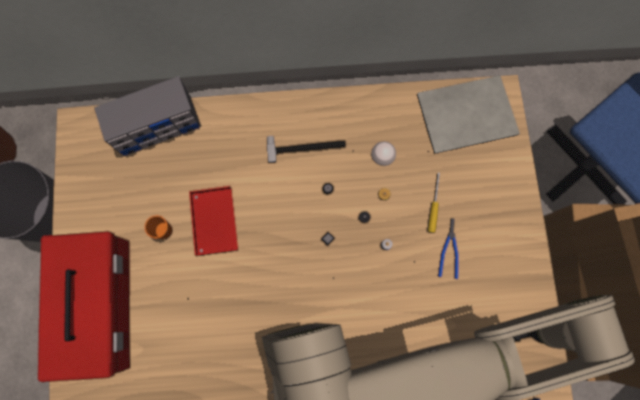

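View pics/scene0.png

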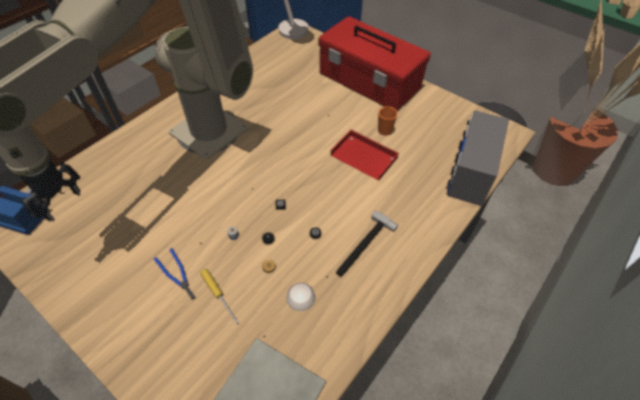

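Top view: the tray is at about px (190–238, 187–255). The three black parts are at about (328,188), (328,239) and (364,217), the brass gear is at (384,194) and the motor at (387,244). I'll enlarge this area.

Run:
```python
from h import *
p=cv2.imread("pics/top0.png")[165:275,180:400]
cv2.imwrite("pics/c0.png",cv2.resize(p,None,fx=3.6,fy=3.6,interpolation=cv2.INTER_CUBIC))
```

```text
(no output)
```

View pics/c0.png

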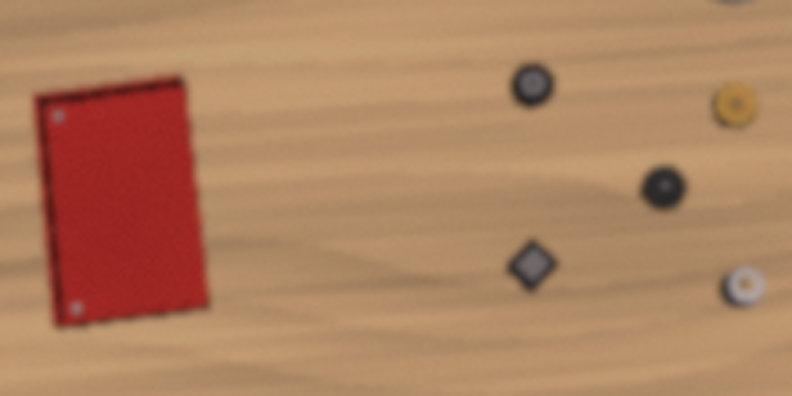

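The crop shows the wheel at (533,84), the black gear at (664,188), the housing at (532,265), turned 45° to the image, the brass gear at (735,104) and the motor top at (744,285). The tray mouth runs from (183,80) to (208,305) and its far corners are (37,96) and (56,326).

Run:
```python
from h import *
f=lambda L:[(180+(x+.5)/3.6-.5,165+(y+.5)/3.6-.5) for x,y in L]
print(np.round(px2w("top",f([(533,84),(664,188),(532,265),(735,104)]),16)))
print(np.round(px2w("top",f([(744,285)]),48)))
print(np.round(px2w("top",f([(183,80),(208,305),(56,326),(37,96)]),30)))
print(np.round(px2w("top",[(272,149),(267,137),(271,162)],26)))
```

```text
[[ 615. -107.   16.]
 [ 512. -215.   16.]
 [ 452.  -93.   16.]
 [ 583. -286.   16.]]
[[ 417. -272.   48.]]
[[640. 205.  30.]
 [437. 192.  30.]
 [429. 325.  30.]
 [635. 336.  30.]]
[[757.  64.  26.]
 [800.  78.  26.]
 [714.  70.  26.]]
```

```bash
python3 -m jog '[[[0,0,0,0,0,-0.0261,0.3],[0,0,0,0,0,-0.0261,0.3],[0,0,0,0,0,-0.0261,0.3],[0,0,0,0,0,-0.0261,0.3],[0,0,0,0,0,-0.0261,0.3],[0,0,0,0,0,-0.0261,0.3],[0,0,0,0,0,-0.0261,0.3],[0,0,0,0,0,-0.0261,0.3],[0,0,0,0,0,0,0.3],[0,0,0,0,0,0,0.3]]]'
python3 -m jog '[[[0.7,0.77,0,0,0,0,0.3],[0.7,0.77,0,0,0,0,0.3],[0.7,0.77,0,0,0,0,0.3],[0.7,0.77,0,0,0,0,0.3],[0.7,0.77,0,0,0,0,0.3],[0.7,0.77,0,0,0,0,0.3],[0.7,0.77,0,0,0,0,0.3],[0.7,0.77,0,0,0,0,0.3],[0.7,0.77,0,0,0,0,0.3],[0.7,0.77,0,0,0,0,0.3],[0.7,0.77,0,0,0,0,0.3],[0,0,0,0,0,0,0.3]]]'
```

```text
time: 1.35
tool_pos: [152.4, -580.2, 231.0]
tcp_rot: [-180.0, -0.0, 89.7]
ft_force: [-0.5, -0.9, 0.1]
finger_gap: 25.4
time: 2.85
tool_pos: [578.6, -193.2, 230.8]
tcp_rot: [180.0, -0.1, 90.0]
ft_force: [0.2, -0.6, 0.1]
finger_gap: 25.7
```

Run:
```python
from h import *
p,d=snapshot("wrist");cv2.imwrite("pics/w0.png",p[:,:,::-1])
print(np.round(camera_params("wrist")["extrinsics"],2).tolist())
```

```text
[[1.0, -0.0, -0.0, 578.53], [-0.0, -0.95, -0.31, -115.99], [-0.0, 0.31, -0.95, 374.41], [0.0, 0.0, 0.0, 1.0]]
```

View pics/w0.png

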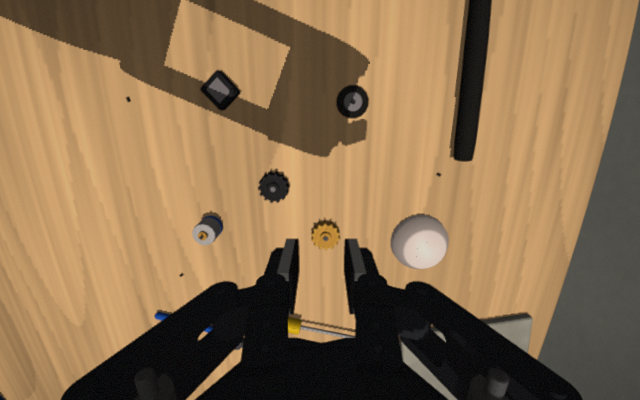

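The wrist view shows the wheel at (352,101), the housing at (220,90), the black gear at (273,186) and the brass gear at (325,236).

Run:
```python
from h import *
c=camera_params("wrist")
print(np.round(px2w("wrist",[(352,101),(220,90),(273,186),(325,235)],16)), np.round(px2w("wrist",[(203,237)],48)))
```

```text
[[ 616. -108.   16.]
 [ 456.  -95.   16.]
 [ 514. -216.   16.]
 [ 583. -287.   16.]] [[ 425. -275.   48.]]
```

```bash
python3 -m jog '[[[0.31,0.37,0,0,0,0,0.3],[0.31,0.38,0,0,0,0,0.3],[0,0,0.7,0,0,0,0.3],[0,0,0.7,0,0,0,0.3],[0,0,0.7,0,0,0,0.3],[0,0,0.7,0,0,0,0.3],[0,0,0.7,0,0,0,0.3],[0,0,0.5,0,0,0,0.3],[0,0,0.3,0,0,0,0.3],[0,0,0.2,0,0,0,0.3],[0,0,0,0,0,0,0.3],[0,0,0,0,0,0,0.3]]]'
```

```text
time: 4.4
tool_pos: [615.2, -165.6, 7.6]
tcp_rot: [179.9, 0.0, 89.9]
ft_force: [0.5, -1.0, 0.2]
finger_gap: 25.6
```

```bash
python3 -m jog '[[[0.1,0,0.08,0,0,0,0.3],[0.2,-0.01,0,0,0,0,0.3],[0.24,-0.01,0,0,0,0,0.3],[0.24,-0.01,0,0,0,0,0.3],[0.24,-0.01,0,0,0,0,0.3],[0.24,-0.01,0,0,0,0,0.3],[0.24,-0.01,0,0,0,0,0.3],[0.24,-0.01,0,0,0,0,0.3],[0.24,-0.01,0,0,0,0,0.3],[0.24,-0.01,0,0,0,0,0.3],[0.24,-0.01,0,0,0,0,0.3],[0.24,-0.01,0,0,0,0,0.3]]]'
python3 -m jog '[[[0.24,-0.02,0,0,0,0,0.3],[0.24,-0.02,0,0,0,0,0.3],[0.24,-0.02,0,0,0,0,0.3],[0.24,-0.02,0,0,0,0,0.3],[0.24,-0.02,0,0,0,0,0.3],[0.24,-0.02,0,0,0,0,0.3],[0.24,0,0,0,0,0,0.3],[0.24,0,0,0,0,0,0.3],[0.24,0,0,0,0,0,0.3],[0.2,0,0,0,0,0,0.3],[0.1,0,0,0,0,0,0.3],[0,0,0,0,0,0,0.3]]]'
python3 - <<'E'
from h import *
p,d=snapshot("wrist");cv2.imwrite("pics/w1.png",p[:,:,::-1])
E
```

```text
time: 5.9
tool_pos: [609.0, -29.5, 2.3]
tcp_rot: [180.0, 0.0, 89.9]
ft_force: [0.0, -1.3, 0.8]
finger_gap: 25.4
time: 7.4
tool_pos: [603.3, 93.1, 2.3]
tcp_rot: [-180.0, 0.0, 89.9]
ft_force: [-1.1, 0.2, -0.2]
finger_gap: 25.7
```

View pics/w1.png

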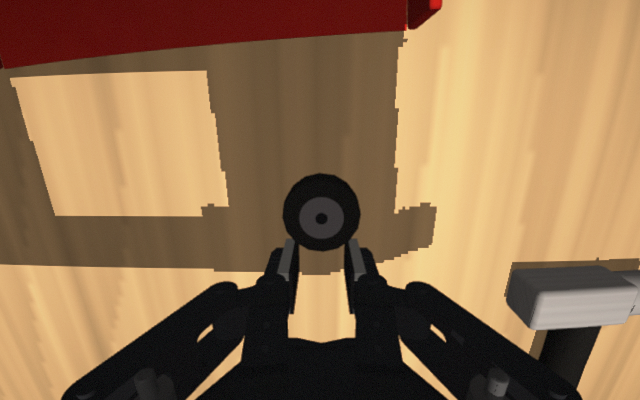

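The wheel is centred in the finger cradle at (321,212), and the tray's right mouth corner is at about (408,28). I'll work out both positions.

Run:
```python
from h import *
print(np.round(px2w("wrist",[(321,217)],16)),np.round(px2w("wrist",[(408,28),(5,66)],0)))
```

```text
[[604. 119.  16.]] [[645. 207.   0.]
 [443. 195.  -0.]]
```

```bash
python3 -m jog '[[[0.15,0,0,0,0,0,0.3],[0.3,-0.01,0,0,0,0,0.3],[0.35,-0.01,0,0,0,0,0.3],[0.35,-0.01,0,0,0,0,0.3],[0.35,-0.01,0,0,0,0,0.3],[0.35,0,0,0,0,0,0.3],[0.35,0,0,0,0,0,0.3],[0.35,0,0,0,0,0,0.3],[0.35,0,0,0,0,0,0.3],[0.3,0,0,0,0,0,0.3],[0.2,0,0,0,0,0,0.3],[0.12,0,0,0,0,0,0.3]]]'
python3 -m jog '[[[-0.1,0,0,0,0,0,0.3],[-0.4,0,-0.1,0,0,0,0.3],[-0.5,0,-0.6,0,0,0,0.3],[-0.8,-0.4,-0.7,0,0,0,0.3],[-0.9,-0.4,0,0,0,0,0.3],[-0.9,-0.4,0,0,0,0,0.3],[-0.9,-0.4,0,0,0,0,0.3],[-0.9,-0.4,0,0,0,0,0.3],[-0.9,-0.4,0,0,0,0,0.3],[-0.9,-0.4,0,0,0,0,0.3],[-0.9,-0.1,0,0,0,0,0.3],[0,0,0,0,0,0,0.3]]]'
```

```text
time: 8.95
tool_pos: [601.6, 269.3, 2.2]
tcp_rot: [-180.0, 0.0, 89.9]
ft_force: [0.5, -0.8, 0.4]
finger_gap: 25.6
time: 10.45
tool_pos: [454.7, -139.8, 72.8]
tcp_rot: [180.0, 0.1, 89.6]
ft_force: [0.8, 0.2, 0.5]
finger_gap: 25.5
```

```bash
python3 -m jog '[[[-0.35,0.02,0.2,0,0,0,0.3],[0,0,0.5,0,0,0,0.3],[0,0,0.4,0,0,0,0.3],[0,0,0.2,0,0,0,0.3],[0,0,0.08,0,0,0,0.3],[0.1,0,0,0,0,0,0.3],[0.2,0,0,0,0,0,0.3],[0.2,0,0,0,0,0,0.3],[0.2,0,0,0,0,0,0.3],[0.2,0.01,0,0,0,0,0.3],[0.2,0.01,0,0,0,0,0.3],[0.2,0.01,0,0,0,0,0.3]]]'
python3 -m jog '[[[0.2,0.03,0,0,0,0,0.3],[0.2,0.03,0,0,0,0,0.3],[0.2,0.03,0,0,0,0,0.3],[0.2,0.03,0,0,0,0,0.3],[0.2,0.03,0,0,0,0,0.3],[0.2,0.03,0,0,0,0,0.3],[0.2,0.03,0,0,0,0,0.3],[0.2,0.03,0,0,0,0,0.3],[0.2,0.03,0,0,0,0,0.3],[0.2,0.03,0,0,0,0,0.3],[0.1,0.03,0,0,0,0,0.3],[0,0,0,0,0,0,0.3]]]'
python3 - <<'E'
from h import *
p,d=snapshot("wrist");cv2.imwrite("pics/w2.png",p[:,:,::-1])
E
```

```text
time: 11.95
tool_pos: [458.5, -87.8, 3.4]
tcp_rot: [180.0, 0.0, 89.9]
ft_force: [-0.2, -0.1, -0.2]
finger_gap: 25.6
time: 13.45
tool_pos: [475.2, 16.9, 3.3]
tcp_rot: [-180.0, -0.0, 89.9]
ft_force: [-0.9, 0.0, 1.2]
finger_gap: 25.6
```

View pics/w2.png

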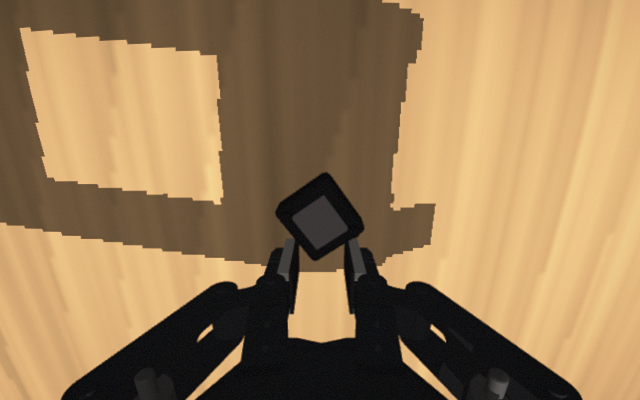

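The housing sits corner-in in the cradle at about (320,215), which is stable, so I'll keep pushing.

```bash
python3 -m jog '[[[0.1,0.01,0,0,0,0,0.3],[0.2,0.01,0,0,0,0,0.3],[0.24,0.01,0,0,0,0,0.3],[0.24,0.01,0,0,0,0,0.3],[0.24,0.01,0,0,0,0,0.3],[0.24,0.01,0,0,0,0,0.3],[0.24,0,0,0,0,0,0.3],[0.24,0,0,0,0,0,0.3],[0.24,0,0,0,0,0,0.3],[0.24,0,0,0,0,0,0.3],[0.24,0,0,0,0,0,0.3],[0.24,0,0,0,0,0,0.3]]]'
python3 -m jog '[[[0.24,0,0,0,0,0,0.3],[0.24,0,0,0,0,0,0.3],[0.24,0,0,0,0,0,0.3],[0.24,0,0,0,0,0,0.3],[0.24,0,0,0,0,0,0.3],[0.24,0,0,0,0,0,0.3],[0.24,0,0,0,0,0,0.3],[0.24,0,0,0,0,0,0.3],[0.2,0,0,0,0,0,0.3],[0.12,0,0,0,0,0,0.3],[0,0,0,0,0,0,0.3]]]'
python3 -m jog '[[[-0.1,0,0,0,0,0,0.3],[-0.4,0,-0.1,0,0,0,0.3],[-0.5,0,-0.6,0,0,0,0.3],[-0.8,0,-0.8,0,0,0,0.3],[-0.9,0,-0.5,0,0,0,0.3],[-0.9,0,0,0,0,0,0.3],[-0.9,0.1,0,0,0,0,0.3],[-0.9,0.1,0,0,0,0,0.3],[-0.9,0.1,0,0,0,0,0.3],[-0.9,0.1,0,0,0,0,0.3],[-0.9,0.1,0,0,0,0,0.3],[-0.9,0.1,0,0,0,0,0.3]]]'
```

```text
time: 15.0
tool_pos: [478.4, 152.3, 3.3]
tcp_rot: [180.0, -0.0, 89.9]
ft_force: [1.0, 0.4, -0.2]
finger_gap: 25.5
time: 16.38
tool_pos: [478.6, 263.9, 3.3]
tcp_rot: [180.0, 0.0, 89.9]
ft_force: [0.0, 0.4, 0.4]
finger_gap: 25.8
time: 17.88
tool_pos: [506.7, -189.3, 103.7]
tcp_rot: [180.0, 0.0, 89.8]
ft_force: [1.1, 1.1, 0.2]
finger_gap: 25.9
```

```bash
python3 -m jog '[[[-0.75,0.07,0,0,0,0,0.3],[-0.75,0.07,0,0,0,0,0.3],[0,0,0,0,0,0,0.3],[0,0,0.6,0,0,0,0.3],[0,0,0.6,0,0,0,0.3],[0,0,0.5,0,0,0,0.3],[0,0,0.2,0,0,0,0.3],[0,0,0.1,0,0,0,0.3],[0,0,0,0,0,0,0.3]]]'
```

```text
time: 19.0
tool_pos: [514.8, -261.8, 4.0]
tcp_rot: [180.0, 0.0, 89.9]
ft_force: [-0.0, -0.6, -0.3]
finger_gap: 25.7
```

```bash
python3 -m jog '[[[0.1,0,0,0,0,0,0.3],[0.2,0,0,0,0,0,0.3],[0.24,0,0,0,0,0,0.3],[0.24,0,0,0,0,0,0.3],[0.24,0.01,0,0,0,0,0.3],[0.24,0.01,0,0,0,0,0.3],[0.24,0.01,0,0,0,0,0.3],[0.24,0.01,0,0,0,0,0.3],[0.24,0.01,0,0,0,0,0.3],[0.24,0.01,0,0,0,0,0.3],[0.24,0.01,0,0,0,0,0.3],[0.24,0.01,0,0,0,0,0.3]]]'
python3 -m jog '[[[0.24,0.02,0,0,0,0,0.3],[0.24,0.02,0,0,0,0,0.3],[0.24,0.02,0,0,0,0,0.3],[0.24,0.02,0,0,0,0,0.3],[0.24,0.02,0,0,0,0,0.3],[0.24,0.02,0,0,0,0,0.3],[0.24,0.02,0,0,0,0,0.3],[0.24,0.02,0,0,0,0,0.3],[0.24,0.02,0,0,0,0,0.3],[0.24,0.02,0,0,0,0,0.3],[0.24,0.02,0,0,0,0,0.3],[0.24,0.02,0,0,0,0,0.3]]]'
python3 -m jog '[[[0.24,0.02,0,0,0,0,0.3],[0.24,0.02,0,0,0,0,0.3],[0.24,0.02,0,0,0,0,0.3],[0.24,0.02,0,0,0,0,0.3],[0.24,0.02,0,0,0,0,0.3],[0.24,0,0,0,0,0,0.3],[0.2,0,0,0,0,0,0.3],[0.12,0,0,0,0,0,0.3],[0,0,0,0,0,0,0.3]]]'
python3 - <<'E'
from h import *
p,d=snapshot("wrist");cv2.imwrite("pics/w3.png",p[:,:,::-1])
E
```

```text
time: 20.5
tool_pos: [518.9, -125.8, 3.3]
tcp_rot: [-180.0, 0.0, 89.9]
ft_force: [0.6, 0.4, 0.4]
finger_gap: 25.3
time: 22.0
tool_pos: [531.2, 18.2, 3.3]
tcp_rot: [-180.0, 0.0, 89.9]
ft_force: [-0.7, -0.8, 0.9]
finger_gap: 25.8
time: 23.12
tool_pos: [536.2, 105.8, 3.2]
tcp_rot: [-180.0, -0.0, 89.9]
ft_force: [-0.1, 0.4, 0.3]
finger_gap: 25.3
```

View pics/w3.png

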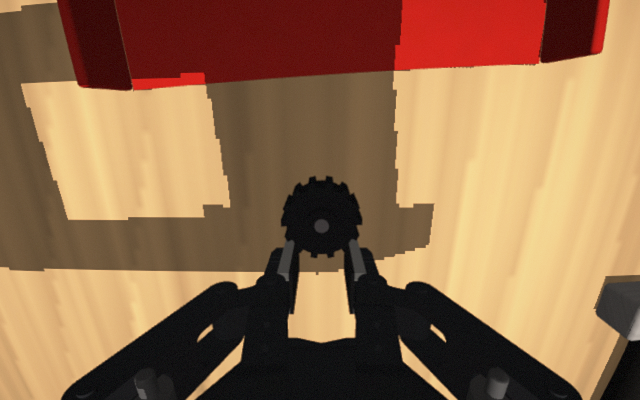

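The gear is cradled at (321,217), on the centre line of the tray mouth.

```bash
python3 -m jog '[[[0.1,0,0,0,0,0,0.3],[0.2,0,0,0,0,0,0.3],[0.28,0,0,0,0,0,0.3],[0.3,0,0,0,0,0,0.3],[0.3,0,0,0,0,0,0.3],[0.3,0,0,0,0,0,0.3],[0.3,0,0,0,0,0,0.3],[0.3,0,0,0,0,0,0.3],[0.3,0,0,0,0,0,0.3],[0.3,0,0,0,0,0,0.3],[0.2,0,0,0,0,0,0.3],[0.12,0,0,0,0,0,0.3]]]'
python3 -m jog '[[[-0.1,0,0,0,0,0,0.3],[-0.4,0,-0.1,0,0,0,0.3],[-0.3,0,-0.7,0,0,0,0.3],[-0.2,0,-0.8,0,0,0,0.3],[0,0,-0.8,0,0,0,0.3],[0,0,-0.8,0,0,0,0.3],[0,0,-0.5,0,0,0,0.3],[0,0,0,0,0,0,0.3],[0,0,0,0,0,0,0.3]]]'
python3 - <<'E'
from h import *
p,d=snapshot("wrist");cv2.imwrite("pics/w4.png",p[:,:,::-1])
p,d=snapshot("top");cv2.imwrite("pics/t1.png",p[:,:,::-1])
E
```

```text
time: 24.68
tool_pos: [536.6, 256.0, 3.3]
tcp_rot: [-180.0, 0.0, 89.9]
ft_force: [-0.1, -0.1, -0.7]
finger_gap: 25.5
time: 25.8
tool_pos: [536.1, 204.2, 187.2]
tcp_rot: [-179.9, 0.0, 89.8]
ft_force: [0.4, -0.3, 0.2]
finger_gap: 25.8
```

View pics/w4.png

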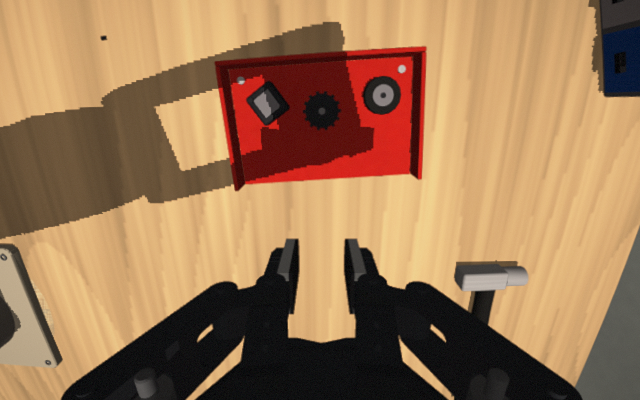

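View pics/t1.png

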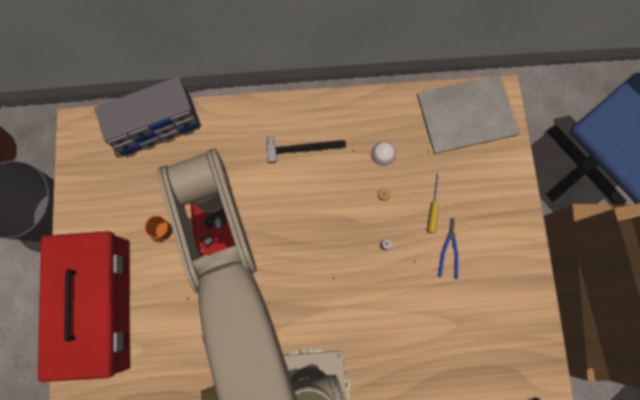

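The wrist view shows the housing (267,103), gear (321,111) and wheel (382,95) well inside the tray. In the top view the brass gear (384,194), motor (387,244), tools, shell and cup are at the same pixels as at the start. The arm is clear, so I'm handing in.

```bash
python3 -c "
from bench import job;print(job.hand_in())"
```

```text
the job is handed in; nothing more can be done
None
```

I swept the wheel, then the housing piece, then the black gear into the red tray, each held between the part-open fingertips and pushed along the bench without lifting. I handed the job in at about 26 s.

- **Scraps:** the last wrist picture shows all three well inside the tray, clear of the walls and the open edge.
- **Everything else:** in the last top picture the brass gear, motor, hammer, screwdriver, pliers, toy shell and cup are where they were at the start.
- **Robot:** the arm was raised clear and touching nothing. The wrist forces reported at the end of each move were about 1 to 2 N.

No check failed or disagreed.

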